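# Lock the keypad panel into its test cradle

## Robot

A 6-joint arm with a two-finger parallel gripper is mounted at the origin on a cart in front of the work surface, level with it; the furniture and walls round the work are solid. World frame = base frame: x ahead of the robot, y to its left, z up, the work surface at z = 0. Lengths are in m, angles in rad, forces in N, time in s.
With the tool pointing down it reaches from about 0.35 to 0.975 m from the base axis. Payload 4.9 kg.
Tool frame: the origin (TCP) lies midway between the tips of the shut fingers; the grasp point (between the pads) lies 19 mm behind it; z points along the fingers, y is the direction in which the jaws open and shut (so a half turn about z gives the same grasp; the last joint's range is limited). The gripper opens to 85 mm and grips with 20 to 120 N. Pads are 22 mm wide; open, the fingers measure 114 mm over their backs; the gripper's body (76 mm by 85 mm) begins 54 mm behind the grasp point. The pads swing forward as they close: fully open they stand 13 mm farther back than shut.
Start: joints at [-1.359, 0.053, 1.613, -0, 1.476, -0.119], TCP at [0.203, -0.591, 0.231] pointing down, gripper open.
Joint ranges: [-3.01, 3.01], [-1.01, 2.22], [0.06, 2.58], [-1.02, 4.17], [0.09, 2.62], [-3.14, 3.14]. Speed limits (rad/s): [2.57, 2.57, 3.14, 3.14, 3.14, 3.14].

## Interface

Orientations are given as a unit quaternion [w, x, y, z].
In Python, from plant import state, grab_frame, camera_params, job_done, boxes_of gives the robot as it stands.
- The arm moves only by the tool step_arm, never from a script. Its argument "steps" is a list of rows, each a list of 4 numbers: the shift along the tool's x, y, z in mm, then the turn about the tool's z in degrees. A call has 1 to 8 rows; each row shifts and turns the pose as measured when the row begins, along the tool's axes as they then stand; what a row does not reach is not made up. A row lasts 1/10 s, in which the tool goes at most 50 mm and 8.59 degrees, less where a joint would pass 70% of its speed; a pose out of reach is approached as far as the arm can. A call is refused whole if a number of a shift passes 50 or a number of a turn 8.59, either way. A call with a gripper value outside its range is refused whole. "claw" is the opening in per cent of the stroke, from 0 (shut) to 100 (fully open), set as the call begins (left out, the last holds). The fingers move at their own pace and stop on an object; the grip force is fixed at half the most. Time passes only in rows, so rows that do not move let the fingers close. It gives the time, the measured TCP pose, the force and the opening at its end, in the units of the state.
- state(): the state, without advancing time (a new reading comes with each control period).
- grab_frame(name): name is "side" or "top"; returns (picture, depth): 384x512x3 uint8, red, green, blue; 384x512 float32, m along the optical axis (not along the pixel's ray), 0 where there is no reading.
- camera_params(name): a dict with "mtx" (3x3 intrinsics, pixels), "extrinsics" (4x4, takes a point from camera to world coordinates). Camera axes: x right, y down, z forward; pixel columns grow to the right and rows downward; lengths in m; the calibration is good to about 2 mm. A picture is of the moment at which its call begins. camera_params takes no time and is no camera call.
- job_done(): hands the job in, once; it reports no verdict.
Trained networks look in the newest picture that a camera, given by its name, has taken for a name from the list of things; names that differ only in an ending like _2 or _b are one class to them, and where a whole thing is asked for, a point or a joint stands for the part that bears it (a point fixed in the world has none). Each returns a list of dicts, best first, with "p" (0 to 1); they miss things now and then, are a little off and sometimes report something else, mostly with a low value. They report only what shows in the picture. A call takes as long as a camera call. They do not tell look-alikes from the thing itself.
- boxes_of(camera, label): "box" ([left, top, width, height] in pixels, round what is visible of it).
The state is a dict: "time": time; "joint_pos": joint angles; "joint_vel": joint speeds; "joint_efforts": joint torques, N m; "tool_pos": TCP position; "tool_rot": TCP orientation; "contact_force": force on the tool from outside, world axes, zero at the start; "ft_torque": the same for the moment, N m; "gripper_width": opening from 0.0 (shut) to 1.0 (fully open).
Only numpy, scipy, OpenCV 4.12 (cv2) and the standard library are available. Lean on these libraries where they do the work, as an engineer would, in place of code of your own. Each camera call takes 0.05 s, during which the arm holds its last target. There are 200 camera calls.

## Task

Push the keypad panel along the cradle with a fingertip until it is fully home against the black contact block at the far end. Then, with the panel home, swing both catches inward by pushing their upright finger posts, in either order, until each arm lies square across the panel. Do not lift the panel or grasp anything, and leave the small loose parts on its base where they are.

Things in the scene. Friction and masses are not known exactly. Their poses are not given: they have to be found in the camera images.
- cradle: cradle on a plywood base fixed to the bench, x -110 to 110, y -80 to 185 mm, 8 mm thick; origin midway between the rails on its underside (z = 0). The panel slides home along its +x, at yaw 0 away from the robot (yaw within 0.3). Grey rails along x guide the panel: inner faces at y = +-34.5 mm, 8 mm wide, tops 18 mm above the bench; the -x end is open. Pivots stand at x = +45, y = +-58 mm
- block_face (a point): middle of the foot of the face of the black contact block at the cradle's far end, at x = +85, y = 0 in the cradle's frame, 8 mm above the bench; the block is 85 mm wide and its top 32 mm above the bench
- panel: dark keypad panel with a small screen, 98 x 64 mm, 13 mm thick (keys to 15 mm), about 0.1 kg, loose on the base (underside 8 mm above the bench) between the rails; origin at the centre of its underside; its long side, its own y, lies along the cradle's x, +y end to the block. Starts 34 to 52 mm short of home; home, its end touches the block and its origin is at x = +36 mm of the cradle
- left_catch (a joint): angle (rad) of the left catch, on the cradle's +y side. 0: arm along the cradle's -x, beside the panel; grows as it swings inward (anticlockwise from above); 1.571: square across the panel, towards the cradle's -y. Starts -0.5 to 0.2 (open). Turns from -0.9 to 2.4, with no stop at square; friction of 0.06 N m (about 1.4 N at the post) holds it where it is left
- right_catch (a joint): angle (rad) of the right catch, on the cradle's -y side. 0: arm along the cradle's -x, beside the panel; grows as it swings inward (clockwise from above); 1.571: square across the panel, towards the cradle's +y. Starts -0.5 to 0.2 (open). Turns from -0.9 to 2.4, with no stop at square; friction of 0.06 N m (about 1.4 N at the post) holds it where it is left
- left_pivot (a point): hinge axis of the left catch, at the top of its hub, 36 mm above the bench; steel arm 14 mm wide, reaching 51 mm from here, underside 26 mm and top 36 mm above the bench, clear above the panel
- right_pivot (a point): hinge axis of the right catch, at the top of its hub, 36 mm above the bench; steel arm 14 mm wide, reaching 51 mm from here, underside 26 mm and top 36 mm above the bench, clear above the panel
- left_post (a point): left catch's black upright finger post, 12 mm diameter, on the arm 44 mm from the pivot: centre of its top, 62 mm above the bench; bare above 36 mm
- right_post (a point): right catch's black upright finger post, 12 mm diameter, on the arm 44 mm from the pivot: centre of its top, 62 mm above the bench; bare above 36 mm
- capacitor_1: dark upright capacitor can, 30 mm diameter, 45 mm tall, loose on the left of the cradle's base; a bystander, to be left alone; origin at the centre of its underside
- fuse_0: white cartridge fuse, 22 x 58 x 22 mm, lying, loose on the left of the cradle's base; a bystander, to be left alone; origin at the centre of its underside
- terminal_plug_0: green terminal block, 15 x 30 x 15 mm, loose on the left of the cradle's base; a bystander, to be left alone; origin at the centre of its underside
- white_connector: cream connector, 13 x 35 x 13 mm, loose on the left of the cradle's base; a bystander, to be left alone; origin at the centre of its underside
Not all that is in view belongs to the job. Leave any green look-alike of the panel alone.

How it is judged:
On the way:
1. the panel is fully home while both catches are still open (x of panel in the frame of cradle above 0.0325 m and z of panel in the frame of cradle below 0.012 m and angle between panel's own z axis and vertical below 0.08 rad and linear speed of panel below 0.01 m/s and value of joint each of left_catch, right_catch below 0.7 rad), for 0.2 s.
At the end, for the whole second after the job is handed in: the panel lies flat on the cradle, within 3.5 mm of touching the contact block, and both catch arms stand still within 0.2 rad (11 degrees) of square across it (x of panel in the frame of cradle above 0.0325 m and z of panel in the frame of cradle below 0.012 m and angle between panel's own z axis and vertical below 0.08 rad and linear speed of panel below 0.01 m/s and value of joint left_catch between 1.371 and 1.771 rad and value of joint right_catch between 1.371 and 1.771 rad and velocity of joint left_catch between -0.05 and 0.05 rad/s and velocity of joint right_catch between -0.05 and 0.05 rad/s).
It fails at once if the panel is lifted or tipped (z of panel in the frame of cradle above 0.018 m or angle between panel's own z axis and vertical above 0.2 rad).
It fails at once if a small part on the cradle's base is moved by more than 15 mm (distance of any of capacitor_1, fuse_0, terminal_plug_0, white_connector from where it was at the start of the episode above 0.015 m).
It also fails if it takes over 61 s, if anything falls off the work surface, if the arm or the gripper's body presses on something with over 40 N, if the wrist force passes 120 N, or if a joint passes its speed limit or range.

## Working session

There is one attempt and no reset: what is moved stays moved. The work goes in short steps, Python scripts to look and compute and a tool call to move; the robot and the scene stay as the last step left them, time stands still between calls to the robot, and variables do not carry over. Pictures are saved under pics/ and viewed, about 8 in all and at most 12, crops included, and the job is handed in when it is done.

Besides the shell and the picture viewer there is one more tool, called after "Call:" by a JSON object that holds its "method" and its "body", one argument or row to a line. step_arm: Moves the arm, as the interface text tells. Its arguments: {"type":"object","properties":{"steps":{"type":"array"},"claw":{"type":"number"}},"required":["steps"]}

```bash
mkdir -p pics; cat > h.py <<'E'
import numpy as np, cv2
from plant import *
def w(cam,u,v,d=None,z=None):
    c=camera_params(cam);K=np.array(c["mtx"]);T=np.array(c["extrinsics"])
    r=T[:3,:3]@np.linalg.inv(K)@[u,v,1.];o=T[:3,3]
    return o+r*(d if z is None else (z-o[2])/r[2])
E
python3 - <<'E'
from h import *
for c in("top","side"):
    im,d=grab_frame(c);cv2.imwrite(f"pics/{c}0.png",im[...,::-1]);np.save(c+"d.npy",d)
    for l in["panel","left_post","right_post","left_pivot","right_pivot","left_catch","cradle","capacitor_1","fuse_0","terminal_plug_0","white_connector"]:
        for b in boxes_of(c,l)[:3]:
            x,y,ww,h=b["box"];u,v=x+ww/2,y+h/2
            print(c,l,round(b["p"],2),np.round(b["box"]),np.round(w(c,u,v,d[int(v),int(u)]),3))
s=state();print(s["time"],s["tool_pos"],s["tool_rot"])
E
```

```text
top panel 0.84 [246. 179.  43.  50.] [0.587 0.069 0.022]
top left_post 0.61 [230. 182.  15.  28.] [0.613 0.129 0.034]
top left_post 0.37 [178. 177.  10.  14.] [0.654 0.243 0.028]
top right_post 0.78 [280. 164.  23.  24.] [0.64  0.008 0.033]
top left_pivot 0.96 [174. 145. 145. 130.] [0.583 0.115 0.01 ]
top left_pivot 0.34 [279. 166.  21.  21.] [0.639 0.013 0.033]
top right_pivot 0.64 [169. 143. 148. 135.] [0.583 0.122 0.007]
top left_catch 0.75 [229. 182.  19.  28.] [0.611 0.128 0.035]
top cradle 0.74 [172. 144. 146. 130.] [0.586 0.118 0.007]
top capacitor_1 0.63 [194. 213.  15.  20.] [0.56  0.21  0.054]
top fuse_0 0.77 [198. 245.  30.  18.] [0.496 0.196 0.028]
top terminal_plug_0 0.66 [172. 181.  20.   9.] [0.651 0.245 0.027]
top white_connector 0.64 [185. 203.  16.  10.] [0.601 0.227 0.02 ]
side panel 0.87 [234. 192.  35.  41.] [0.599 0.069 0.02 ]
side panel 0.74 [132. 177.  52.  42.] [ 0.572 -0.119  0.014]
side left_post 0.66 [275. 195.  17.  39.] [0.61  0.13  0.033]
side right_post 0.83 [209. 205.  15.  32.] [0.64  0.009 0.034]
side left_pivot 0.57 [207. 178. 155.  89.] [0.632 0.132 0.035]
side right_pivot 0.74 [208. 176. 155.  93.] [0.636 0.135 0.04 ]
side left_catch 0.81 [277. 196.  18.  36.] [0.609 0.135 0.034]
side cradle 0.64 [210. 176. 154.  92.] [0.635 0.136 0.039]
side capacitor_1 0.76 [318. 191.  19.  26.] [0.583 0.212 0.043]
side fuse_0 0.76 [303. 180.  30.   9.] [0.513 0.194 0.027]
side fuse_0 0.46 [277. 194.  18.  35.] [0.576 0.133 0.006]
side terminal_plug_0 0.59 [332. 243.  23.  10.] [0.667 0.24  0.018]
side terminal_plug_0 0.18 [231. 193.  40.  40.] [0.601 0.068 0.02 ]
side white_connector 0.42 [326. 220.  19.  10.] [0.614 0.227 0.021]
side white_connector 0.41 [207. 178. 154.  87.] [0.629 0.132 0.034]
1.2 [ 0.2029866  -0.59109943  0.23126779] [-3.11584782e-05  9.86354345e-01  1.64636283e-01  1.36667652e-05]
```

View pics/top0.png

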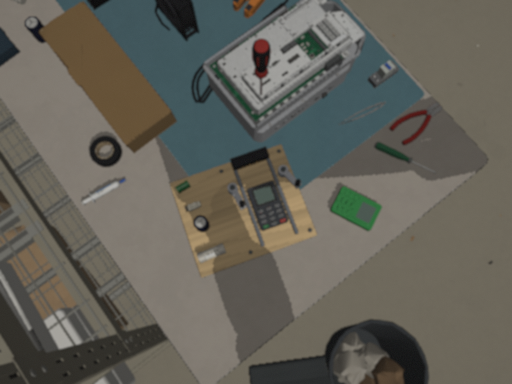

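View pics/side0.png

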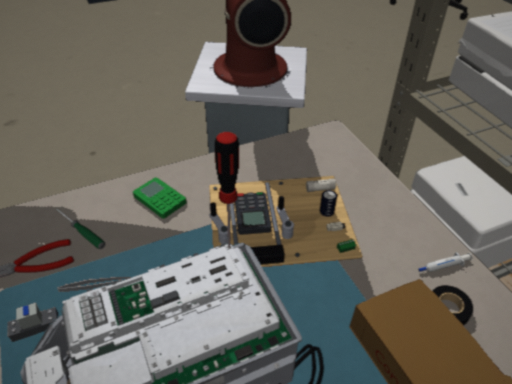

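The top view shows the cradle at about (245,210) with the dark panel at (267,204). The only look-alike is the green panel, at top (355,206) and side (158,197), which I'll leave alone. I'll fit the base next and take a close crop.

```bash
python3 - <<'E'
from h import *
im=cv2.imread("pics/top0.png");d=np.load("topd.npy")
c=camera_params("top");K=np.array(c["mtx"]);T=np.array(c["extrinsics"]);print(K[0,0],T[:3,3])
vv,uu=np.mgrid[0:384,0:512]
P=np.stack([(uu-K[0,2])/K[0,0]*d,(vv-K[1,2])/K[1,1]*d,d],-1)@T[:3,:3].T+T[:3,3]
hsv=cv2.cvtColor(im,cv2.COLOR_BGR2HSV)
m=((hsv[...,0]>8)&(hsv[...,0]<28)&(hsv[...,1]>70)&(hsv[...,2]>90))
m[:140]=0;m[280:]=0;m[:,:165]=0;m[:,325:]=0
m=cv2.morphologyEx(m.astype(np.uint8),cv2.MORPH_OPEN,np.ones((3,3)))
ys,xs=np.nonzero(m)
q=np.array([w("top",u,v,z=.008)[:2] for u,v in zip(xs,ys)],np.float32)
r=cv2.minAreaRect(q);print(r,cv2.boxPoints(r))
print("med plywood z",np.median(P[ys,xs,2]))
print("screwdriver",P[50,261],P[66,258])
a=im[138:282,165:325];cv2.imwrite("pics/ct.png",cv2.resize(a,None,fx=4.5,fy=4,interpolation=2))
b=cv2.imread("pics/side0.png")[165:275,200:365];cv2.imwrite("pics/cs.png",cv2.resize(b,None,fx=4.8,fy=4.8,interpolation=2))
ds=np.load("sided.npy");
for u,v in((228,150),(228,190)):print("sd side",w("side",u,v,ds[v,u]))
E
```

```text
450.29201199131154 [0.40020646 0.11649279 0.9708515 ]Traceback (most recent call last):
  File "<stdin>", line 11, in <module>
  File "h.py", line 4, in w
    c=camera_params(cam);K=np.array(c["mtx"]);T=np.array(c["extrinsics"])
ValueError: time passes only in moves, steps and waits
```

```bash
cat > h.py <<'E'
import numpy as np, cv2, functools
from plant import *
@functools.lru_cache(None)
def cp(cam):
    c=camera_params(cam);return np.array(c["mtx"]),np.array(c["extrinsics"])
def w(cam,u,v,d=None,z=None):
    K,T=cp(cam)
    r=T[:3,:3]@np.linalg.inv(K)@[u,v,1.];o=T[:3,3]
    return o+r*(d if z is None else (z-o[2])/r[2])
E
python3 - <<'E'
from h import *
im=cv2.imread("pics/top0.png");d=np.load("topd.npy")
hsv=cv2.cvtColor(im,cv2.COLOR_BGR2HSV)
m=((hsv[...,0]>8)&(hsv[...,0]<28)&(hsv[...,1]>70)&(hsv[...,2]>90))
m[:140]=0;m[280:]=0;m[:,:165]=0;m[:,325:]=0
m=cv2.morphologyEx(m.astype(np.uint8),cv2.MORPH_OPEN,np.ones((3,3)))
ys,xs=np.nonzero(m)
q=np.array([w("top",u,v,z=.008)[:2] for u,v in zip(xs,ys)],np.float32)
r=cv2.minAreaRect(q);print(r,cv2.boxPoints(r))
print("med plywood z",np.median([w("top",u,v,d[v,u])[2] for u,v in zip(xs,ys)]))
a=im[138:282,165:325];cv2.imwrite("pics/ct.png",cv2.resize(a,None,fx=4,fy=4,interpolation=2))
b=cv2.imread("pics/side0.png")[165:275,200:365];cv2.imwrite("pics/cs.png",cv2.resize(b,None,fx=4.8,fy=4.8,interpolation=2))
ds=np.load("sided.npy");
for u,v in((228,150),(228,190)):print("sd side",w("side",u,v,ds[v,u]))
E
```

```text
((0.588426947593689, 0.12318159639835358), (0.2185916304588318, 0.2632741630077362), 12.40444564819336) [[ 0.45340547  0.22826774]
 [ 0.5099597  -0.02886045]
 [ 0.7234484   0.01809545]
 [ 0.6668942   0.27522364]]
med plywood z 0.008636667376415663
sd side [0.79541401 0.0625632  0.32589878]
sd side [0.79315635 0.06002131 0.26045697]
```

View pics/ct.png

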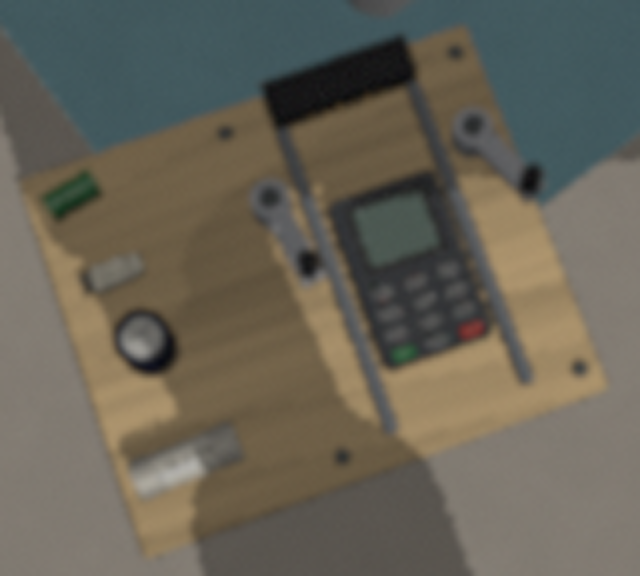

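View pics/cs.png

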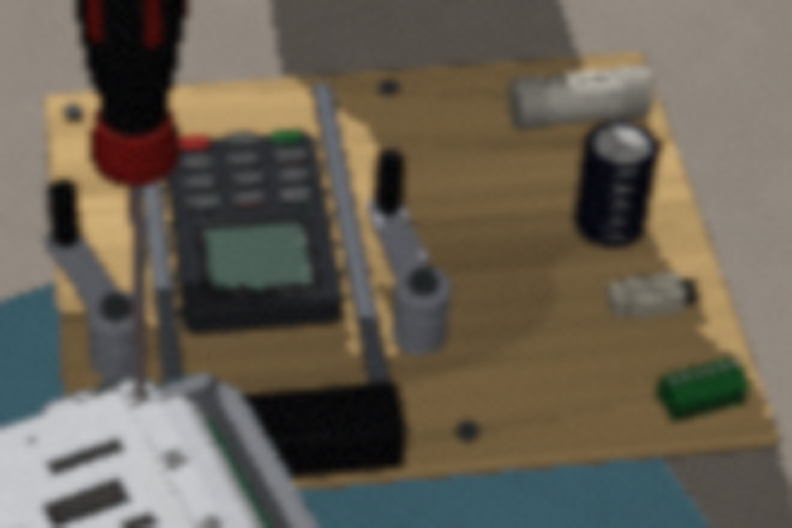

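The choice is clear: the dark keypad panel sits between the rails, and both catches are open. Next I'll work out the cradle frame, panel end and post angles.

```bash
cat >> h.py <<'E'
YAW=np.deg2rad(12.4);O=np.array([.5997,.0719])
R=np.array([[np.cos(YAW),-np.sin(YAW)],[np.sin(YAW),np.cos(YAW)]])
def tocr(p): return np.r_[(R.T@(np.array(p[:2])-O))*1e3,p[2]*1e3]
def go(x,y,z,yaw=0):
    "cradle mm, tool-x yaw deg in cradle -> tool shift mm & turn deg"
    from scipy.spatial.transform import Rotation as Q
    s=state();q=s["tool_rot"];M=Q.from_quat([q[1],q[2],q[3],q[0]]).as_matrix()
    t=np.r_[R@(np.array([x,y])/1e3)+O,z/1e3]
    cy=np.rad2deg(np.arctan2(M[1,0],M[0,0]))
    print("t",s["time"],"at",np.round(tocr(s["tool_pos"]),1),"yaw",round(cy-np.rad2deg(YAW),2),"F",np.round(s["contact_force"],1))
    print("shift",np.round(M.T@(t-s["tool_pos"])*1e3,1),"turn",round(cy-np.rad2deg(YAW)-yaw,2))
E
python3 - <<'E'
from h import *
def f(n,x,y,z): print(n,np.round(tocr(w("top",165+(x-1.5)/4,138+(y-1.5)/4,z=z)),1))
f("lpiv",268,197,.036);f("rpiv",472,128,.036)
f("lpost",309,262,.062);f("rpost",531,179,.062)
f("blk faceL top",268,125,.032);f("blk faceR top",414,82,.032)
f("panel TL",333,203,.021);f("TR",432,178,.021);f("BL",391,367,.021);f("BR",492,338,.021)
f("railL end",391,430,.018);f("railR end",527,380,.018)
d=np.load("topd.npy")
for u,v in((265,128),(300,110),(240,110)):print(w("top",u,v,d[v,u]))
go(-90,0,150)
E
```

```text
lpiv [46.2 58.9 36. ]
rpiv [ 44.6 -57.   36. ]
lpost [ 0.  51.2 62. ]
rpost [  1.9 -72.1  62. ]
blk faceL top [85.  45.5 32. ]
blk faceR top [ 80.6 -37.2  32. ]
panel TL [34.6 26.4 21. ]
TR [ 29.3 -28.9  21. ]
BL [-60.2  27.8  21. ]
BR [-64.1 -28.1  21. ]
railL end [-91.4  39.3  18. ]
railR end [-91.2 -37.9  18. ]
[0.74400085 0.05239559 0.06396997]
[ 0.79061795 -0.03406346  0.02520239]
[0.77923635 0.10064042 0.09315107]
t 1.2 at [-529.8 -562.3  231.3] yaw 6.55 F [ 0.3  0.3 -0.5]
shift [ 501.1 -508.5   81.3] turn 6.55
```

Call:
{"method": "step_arm", "body": {
  "steps": [
    [32,-34,0,1],
    [32,-34,0,1],
    [32,-34,0,1],
    [32,-34,0,1],
    [32,-34,0,1],
    [32,-34,0,1],
    [32,-34,0,0.5],
    [32,-34,0,0]
  ],
  "claw": 0
}}

```text
time: 2.0
tool_pos: [0.3809, -0.2548, 0.2307]
tool_rot: [0.001, 0.995, 0.1, 0.001]
contact_force: [1.2, -0.4, 1.0]
gripper_width: -0.002
```

```bash
python3 -c "
from h import *
go(-92,0,100)"
```

```text
t 2.0 at [-283.9 -272.1  230.7] yaw -0.9 F [ 1.2 -0.4  1. ]
shift [ 187.4 -275.4  130.4] turn -0.9
```

Call:
{"method": "step_arm", "body": {
  "steps": [
    [26,-38,16,-0.9],
    [26,-38,16,0],
    [26,-38,16,0],
    [26,-38,16,0],
    [26,-38,16,0],
    [26,-38,16,0],
    [26,-38,16,0],
    [10,-18,16,0]
  ]
}}

```text
time: 2.8
tool_pos: [0.5155, 0.075, 0.1058]
tool_rot: [0.005, 0.994, 0.11, 0.009]
contact_force: [0.3, -0.3, 0.1]
gripper_width: -0.0
```

```bash
python3 -c "
from h import *
go(-92,0,13)"
```

```text
t 2.8 at [-81.6  21.1 105.8] yaw 0.24 F [ 0.3 -0.3  0.1]
shift [-12.1  19.9  92.9] turn 0.24
```

Call:
{"method": "step_arm", "body": {
  "steps": [
    [-12,20,10,0.2],
    [0,0,20,0],
    [0,0,10,0],
    [0,0,0,0]
  ]
}}

```text
time: 3.2
tool_pos: [0.5082, 0.0567, 0.0624]
tool_rot: [0.005, 0.994, 0.112, 0.008]
contact_force: [-0.1, 0.7, 0.7]
gripper_width: -0.001
```

```bash
python3 - <<'E'
from h import *
go(-92,0,13)
a,da=grab_frame("top");b,db=grab_frame("side")
v=np.hstack([cv2.resize(a[138:282,165:325],(400,360)),cv2.resize(b[150:275,215:300],(245,360))])
cv2.imwrite("pics/p5.png",v[...,::-1])
E
```

```text
t 3.2 at [-92.7   4.8  62.4] yaw 0.51 F [-0.1  0.7  0.7]
shift [-0.1  4.2 49.4] turn 0.51
```

View pics/p5.png

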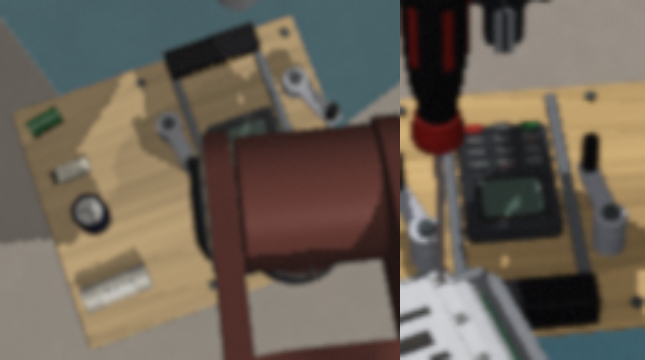

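The left half (top view) shows the arm covering the near end of the cradle. The right half (side view) shows the shut fingertips at (505,45), behind the panel and in line with its middle. I'll lower the tool and push.

Call:
{"method": "step_arm", "body": {
  "steps": [
    [0,4,20,0.5],
    [0,0,20,0],
    [0,0,8,0],
    [0,0,3,0],
    [0,0,0,0]
  ]
}}

```text
time: 3.8
tool_pos: [0.517, 0.0514, 0.0186]
tool_rot: [0.006, 0.994, 0.107, 0.015]
contact_force: [-0.3, -0.2, -1.6]
gripper_width: -0.0
```

```bash
python3 -c "
from h import *
go(-26,0,13)"
```

```text
t 3.8 at [-85.2  -2.2  18.6] yaw -0.06 F [-0.3 -0.2 -1.6]
shift [59.  -2.4  7.2] turn -0.06
```

Call:
{"method": "step_arm", "body": {
  "steps": [
    [0,0,6,0],
    [5,-1,0,0],
    [8,0,0,0],
    [8,0,0,0],
    [8,0,0,0]
  ]
}}

```text
time: 4.3
tool_pos: [0.5488, 0.0591, 0.0159]
tool_rot: [0.006, 0.994, 0.107, 0.017]
contact_force: [-0.1, 0.1, -0.5]
gripper_width: -0.0
```

```bash
python3 -c "
from h import *
go(-26,0,13)"
```

```text
t 4.3 at [-52.4  -1.6  15.9] yaw -0.06 F [-0.1  0.1 -0.5]
shift [26.3 -1.6  3.7] turn -0.06
```

Call:
{"method": "step_arm", "body": {
  "steps": [
    [6,0,2,0],
    [6,0,1,0],
    [5,0,0,0],
    [3,0,0,0],
    [0,0,0,0]
  ]
}}

```text
time: 4.8
tool_pos: [0.572, 0.064, 0.0137]
tool_rot: [0.006, 0.994, 0.108, 0.017]
contact_force: [0.4, 0.1, 0.1]
gripper_width: -0.002
```

```bash
python3 - <<'E'
from h import *
go(-24,0,13)
b,db=grab_frame("side");cv2.imwrite("pics/p6.png",cv2.resize(b[165:275,200:365],None,fx=4.8,fy=4.8)[...,::-1])
E
```

```text
t 4.8 at [-28.7  -1.7  13.7] yaw -0.03 F [0.4 0.1 0.1]
shift [ 4.7 -1.7  0.8] turn -0.03
```

View pics/p6.png

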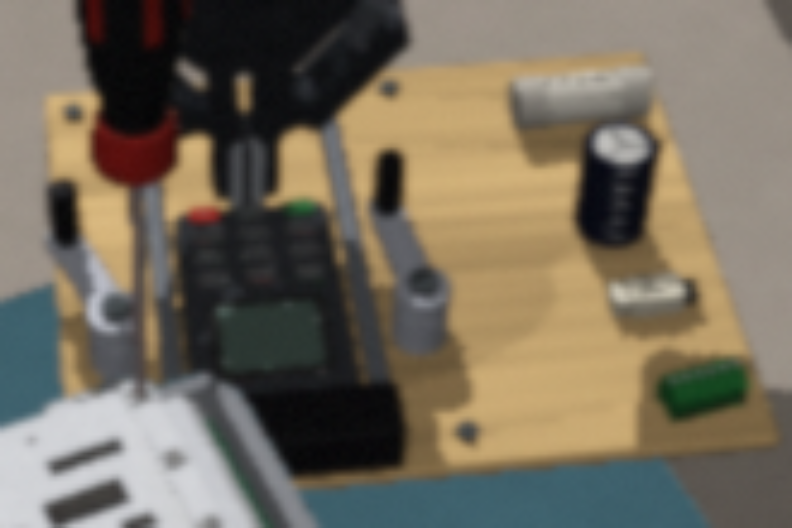

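The fingertips at (247,185) are pushing the panel, whose far end is now near the block at (330,390). Both catches are still open. I'll push gently until the force rises.

Call:
{"method": "step_arm", "body": {
  "steps": [
    [3,0,0,0],
    [2,0,0,0],
    [2,0,0,0],
    [0,0,0,0]
  ]
}}

```text
time: 5.25
tool_pos: [0.5785, 0.0655, 0.0137]
tool_rot: [0.006, 0.994, 0.107, 0.017]
contact_force: [-0.7, 0.9, -0.8]
gripper_width: -0.001
```

```bash
python3 -c "
from h import *
go(-24,0,13)"
```

```text
t 5.25 at [-22.1  -1.7  13.7] yaw -0.04 F [-0.7  0.9 -0.8]
shift [-1.9 -1.7  0.6] turn -0.04
```

Call:
{"method": "step_arm", "body": {
  "steps": [
    [2,0,0,0],
    [2,0,0,0],
    [0,0,0,0]
  ]
}}

```text
time: 5.55
tool_pos: [0.5788, 0.0656, 0.0134]
tool_rot: [0.007, 0.994, 0.108, 0.011]
contact_force: [0.1, -0.2, 0.1]
gripper_width: -0.002
```

Call:
{"method": "step_arm", "body": {
  "steps": [
    [3,0,0,0],
    [3,0,0,0]
  ]
}}

```text
time: 5.75
tool_pos: [0.579, 0.0658, 0.0128]
tool_rot: [0.007, 0.994, 0.108, 0.003]
contact_force: [-12.5, -3.5, 10.5]
gripper_width: 0.0
```

```bash
python3 -c "
from h import *
go(-60,0,100)"
```

```text
t 5.75 at [-21.5  -1.5  12.8] yaw 0.03 F [-12.5  -3.5  10.5]
shift [-38.   -0.2 -87.4] turn 0.03
```

The panel has stopped moving and the force has risen to about 13 N, so it is home. I'll back off, rise and turn 45° for the left post.

Call:
{"method": "step_arm", "body": {
  "steps": [
    [0,0,0,0],
    [-8,0,0,0],
    [-15,0,-15,0],
    [-10,0,-30,0],
    [0,0,-40,0],
    [0,-10,0,8],
    [0,-10,0,8],
    [0,-10,0,8]
  ]
}}

```text
time: 6.55
tool_pos: [0.5423, 0.0893, 0.1004]
tool_rot: [0.005, 0.994, -0.11, 0.008]
contact_force: [0.5, -0.0, -0.5]
gripper_width: 0.001
```

Call:
{"method": "step_arm", "body": {
  "steps": [
    [0,0,0,8],
    [0,0,0,8],
    [0,0,0,5]
  ]
}}

```text
time: 6.85
tool_pos: [0.5424, 0.0908, 0.1012]
tool_rot: [0.003, 0.955, -0.296, 0.011]
contact_force: [0.6, -0.4, 0.4]
gripper_width: -0.001
```

```bash
python3 -c "
from h import *
go(-19,71,80,-45)"
```

```text
t 6.85 at [-51.9  30.7 101.2] yaw -46.83 F [ 0.6 -0.4  0.4]
shift [ -7.3 -51.5  21.1] turn -1.83
```

Call:
{"method": "step_arm", "body": {
  "steps": [
    [-5,-25,8,-1.8],
    [-2,-25,8,0],
    [0,0,20,0],
    [0,0,8,0],
    [0,0,0,0]
  ]
}}

```text
time: 7.35
tool_pos: [0.567, 0.1375, 0.0573]
tool_rot: [0.001, 0.959, -0.282, 0.014]
contact_force: [-0.3, 0.5, 0.3]
gripper_width: -0.001
```

```bash
python3 - <<'E'
from h import *
go(-19,71,48,-45)
b,db=grab_frame("side");cv2.imwrite("pics/p7.png",cv2.resize(b[165:275,200:365],None,fx=4.8,fy=4.8)[...,::-1])
E
```

```text
t 7.35 at [-17.9  71.1  57.3] yaw -45.12 F [-0.3  0.5  0.3]
shift [-1.   0.9  9.3] turn -0.12
```

View pics/p7.png

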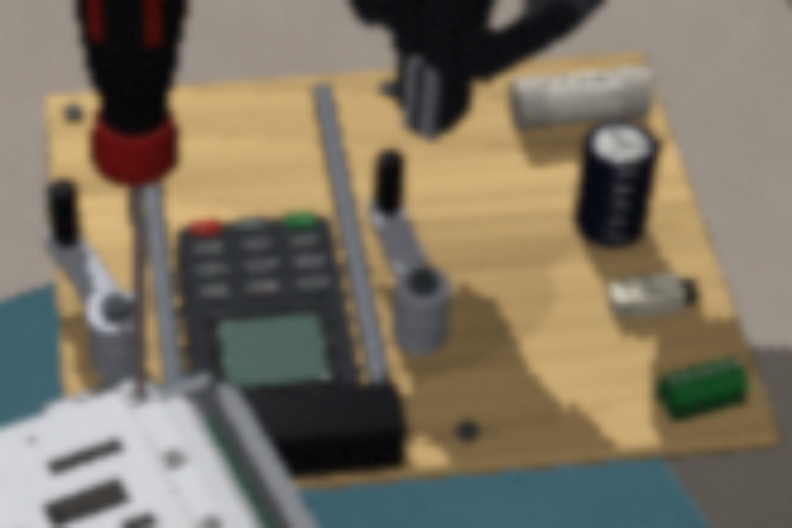

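The panel is against the block. The fingertips at (430,120) are outboard of the left post at (388,180). I'll lower the tool and sweep.

Call:
{"method": "step_arm", "body": {
  "steps": [
    [0,0,9,0],
    [6,0,2,0],
    [5,1,0,0],
    [6.5,3,0,0],
    [6.5,3,0,0],
    [6.5,1,0,0],
    [6.5,1,0,0],
    [0,0,0,0]
  ]
}}

```text
time: 8.2
tool_pos: [0.595, 0.1057, 0.0482]
tool_rot: [0.001, 0.959, -0.283, 0.013]
contact_force: [-1.0, 1.0, -0.6]
gripper_width: -0.001
```

```bash
python3 -c "
from h import *
go(13,31,47,-45);go(33,26,47,-45)"
```

```text
t 8.2 at [ 2.6 34.  48.2] yaw -45.27 F [-1.   1.  -0.6]
shift [ 9.4 -5.2  1.5] turn -0.27
t 8.2 at [ 2.6 34.  48.2] yaw -45.27 F [-1.   1.  -0.6]
shift [ 27.  -15.9   2. ] turn -0.27
```

Call:
{"method": "step_arm", "body": {
  "steps": [
    [4.5,-2.5,0,0],
    [4.5,-2.5,1,0],
    [5,-3,0,0],
    [5,-3,0,0],
    [0,0,0,0]
  ]
}}

```text
time: 8.7
tool_pos: [0.6198, 0.1047, 0.0482]
tool_rot: [0.001, 0.959, -0.283, 0.014]
contact_force: [-0.6, 0.3, 0.4]
gripper_width: -0.0
```

```bash
python3 - <<'E'
from h import *
go(33,26,47,-45)
for c in("top","side"):
    b,d=grab_frame(c)
    a=b[138:282,165:325] if c=="top" else b[165:275,200:320]
    cv2.imwrite(f"pics/p8{c}.png",cv2.resize(a,(400,360))[...,::-1])
cv2.imwrite("pics/p8.png",np.hstack([cv2.imread("pics/p8top.png"),cv2.imread("pics/p8side.png")]))
E
```

```text
t 8.7 at [26.7 27.7 48.2] yaw -45.25 F [-0.6  0.3  0.4]
shift [ 5.7 -3.3  1.4] turn -0.25
```

View pics/p8.png

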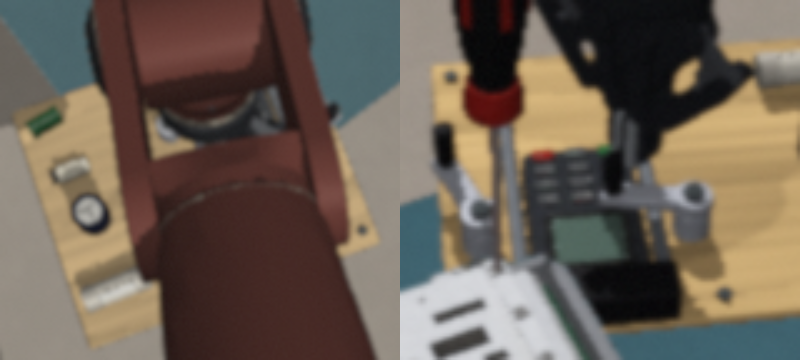

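The left arm, from hub (692,195) to post (612,175), is nearly square. About 5 mm more is needed.

Call:
{"method": "step_arm", "body": {
  "steps": [
    [3,-1.5,0,0],
    [2.5,-1.5,0,0],
    [0,0,0,0]
  ]
}}

```text
time: 9.1
tool_pos: [0.6256, 0.1045, 0.0483]
tool_rot: [0.001, 0.959, -0.283, 0.014]
contact_force: [0.1, 0.3, 0.5]
gripper_width: -0.001
```

```bash
python3 -c "
from h import *
go(33,26,47,-45)
b,d=grab_frame('side')
np.save('s9.npy',d);cv2.imwrite('pics/s9.png',b[...,::-1])
for l in('left_post','left_catch'):
  for q in boxes_of('side',l)[:2]:print(l,q)
"
```

```text
t 9.1 at [32.3 26.2 48.3] yaw -45.23 F [0.1 0.3 0.5]
shift [ 0.6 -0.3  1.3] turn -0.23
left_post {'box': [258.7, 211.2, 34.9, 22.2], 'p': 0.93}
left_catch {'box': [258.7, 211.6, 36.1, 20.8], 'p': 0.72}
```

Call:
{"method": "step_arm", "body": {
  "steps": [
    [-12,0,0,0],
    [-5,0,-30,0],
    [0,0,-40,-8],
    [0,0,0,-8],
    [0,0,0,-8],
    [0,0,0,-8],
    [0,0,0,-8],
    [0,0,0,-8]
  ]
}}

```text
time: 10.05
tool_pos: [0.6055, 0.1177, 0.1222]
tool_rot: [0.007, 0.989, 0.149, 0.015]
contact_force: [0.1, -0.5, -0.0]
gripper_width: -0.001
```

Call:
{"method": "step_arm", "body": {
  "steps": [
    [-30,20,0,-8],
    [-30,20,0,-8],
    [-30,20,0,-8],
    [-10,0,0,-8],
    [0,0,0,0]
  ]
}}

```text
time: 10.55
tool_pos: [0.5393, 0.0185, 0.1216]
tool_rot: [0.011, 0.903, 0.428, 0.014]
contact_force: [0.0, 0.0, 0.3]
gripper_width: -0.001
```

```bash
python3 -c "
from h import *
go(-17,-93,80,45);print(state()['joint_pos'])"
```

```text
t 10.55 at [-70.4 -39.2 121.6] yaw 38.36 F [0.  0.  0.3]
shift [ 7.9 74.  44.1] turn -6.64
[-0.10095313 -0.07996441  1.93369243 -0.00543515  1.25263308  0.58568453]
```

Call:
{"method": "step_arm", "body": {
  "steps": [
    [0,25,0,-6.6],
    [4,25,10,0],
    [0,22,15,0],
    [0,0,10,0],
    [0,0,0,0]
  ]
}}

```text
time: 11.05
tool_pos: [0.6043, -0.0168, 0.0895]
tool_rot: [0.013, 0.879, 0.477, 0.015]
contact_force: [-1.2, 0.2, -0.3]
gripper_width: -0.005
```

```bash
python3 - <<'E'
from h import *
go(-17,-93,47,45)
for c in("top","side"):
    b,d=grab_frame(c)
    a=b[138:282,165:325] if c=="top" else b[165:275,200:320]
    cv2.imwrite(f"pics/p9{c}.png",cv2.resize(a,(400,360))[...,::-1])
cv2.imwrite("pics/p9.png",np.hstack([cv2.imread("pics/p9top.png"),cv2.imread("pics/p9side.png")]))
E
```

```text
t 11.05 at [-14.6 -87.6  89.5] yaw 44.55 F [-1.2  0.2 -0.3]
shift [-6.1  0.6 42.5] turn -0.45
```

View pics/p9.png

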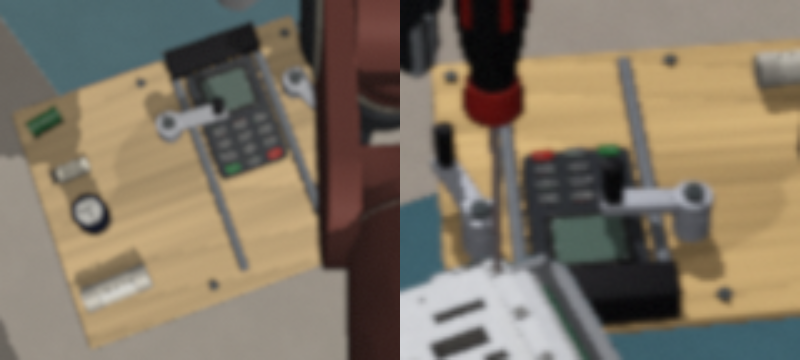

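The left arm is square: hub at (168,125) and post at (217,105) run parallel to the block. The panel is home. I'll plan the right sweep, turning the tool a little as it goes.

```bash
cat > plan.py <<'E'
from h import *
def c(th,yaw,r=17):
    a=np.deg2rad(yaw);return np.array([45-44*np.cos(th),-58+44*np.sin(th)])-r*np.array([np.cos(a),np.sin(a)])
def rows(seq,p,yaw):
    for th,y,r in seq:
        q=c(th,y,r);d=q-p;a=np.deg2rad(yaw)
        print(th,np.round(q,1),"row",np.round([d@[np.cos(a),np.sin(a)],d@[np.sin(a),-np.cos(a)],0,yaw-y],1));p=q;yaw=y
E
python3 - <<'E'
from plan import *
s=c(-.34,65,30);print(s);go(*s,47,65)
rows([(-.34,65,18)]+[(t,y,17) for t,y in[(-.17,65),(0,65),(.17,62),(.34,60),(.5,57),(.65,54),(.8,50),(.95,47),(1.1,44),(1.25,40),(1.4,40),(1.55,40)]],s,65)
E
```

```text
[ -9.15975314 -99.86266567]
t 11.15 at [-14.  -87.8  91.2] yaw 44.62 F [0.9 0.6 0.1]
shift [-5.7 10.2 44.5] turn -20.38
-0.34 [ -4.1 -89. ] row [12.  0.  0.  0.]
-0.17 [ -5.6 -80.9] row [ 6.8 -4.8  0.   0. ]
0 [ -6.2 -73.4] row [ 6.5 -3.7  0.   0. ]
0.17 [ -6.3 -65.6] row [ 7.  -3.5  0.   3. ]
0.34 [ -5. -58.] row [ 7.3 -2.3  0.   2. ]
0.5 [ -2.9 -51.2] row [ 7.  -1.6  0.   3. ]
0.65 [ -0.  -45.1] row [ 6.6 -0.9  0.   3. ]
0.8 [  3.4 -39.5] row [ 6.6 -0.5  0.   4. ]
0.95 [  7.8 -34.6] row [6.5 0.3 0.  3. ]
1.1 [ 12.8 -30.6] row [6.4 0.9 0.  3. ]
1.25 [ 18.1 -27.2] row [6.2 1.2 0.  4. ]
1.4 [ 24.5 -25.6] row [5.9 2.9 0.  0. ]
1.55 [ 31.1 -24.9] row [5.4 3.7 0.  0. ]
```

Call:
{"method": "step_arm", "body": {
  "steps": [
    [-6,10,0,-7],
    [0,0,0,-7],
    [0,0,0,-6.5],
    [0,0,0,0]
  ]
}}

```text
time: 11.55
tool_pos: [0.6092, -0.0246, 0.0945]
tool_rot: [0.017, 0.775, 0.631, 0.015]
contact_force: [-0.2, -0.9, 0.6]
gripper_width: -0.002
```

```bash
python3 -c "
from h import *
go(-9,-100,47,65)"
```

```text
t 11.55 at [-11.4 -96.3  94.5] yaw 65.87 F [-0.2 -0.9  0.6]
shift [-2.5  1.6 47.7] turn 0.87
```

Call:
{"method": "step_arm", "body": {
  "steps": [
    [-5,2,10,0.8],
    [0,0,20,0],
    [0,0,15,0],
    [0,0,3,0],
    [0,0,0,0]
  ]
}}

```text
time: 12.05
tool_pos: [0.6124, -0.0299, 0.0456]
tool_rot: [0.018, 0.783, 0.622, 0.016]
contact_force: [-0.1, 0.3, 1.4]
gripper_width: -0.002
```

```bash
python3 -c "
from h import *
go(-4,-89,47,65)"
```

```text
t 12.05 at [  -9.4 -102.1   45.6] yaw 64.49 F [-0.1  0.3  1.4]
shift [14.2 -0.7 -1.4] turn -0.51
```

Call:
{"method": "step_arm", "body": {
  "steps": [
    [7,0,-1,0],
    [7,0,0,0],
    [7,-5,0,0],
    [6.5,-4,0,0],
    [7,-3.5,0,3],
    [7,-2,0,2]
  ]
}}

```text
time: 12.65
tool_pos: [0.6044, 0.0135, 0.0471]
tool_rot: [0.018, 0.81, 0.585, 0.01]
contact_force: [-2.5, -1.8, -0.1]
gripper_width: 0.001
```

```bash
python3 - <<'E'
from plan import *
go(-5,-58,47,60)
s=tocr(state()["tool_pos"])[:2]
rows([(t,y,17) for t,y in[(.5,57),(.65,54),(.8,50),(.95,47),(1.1,44)]],s,60)
b,d=grab_frame("side");cv2.imwrite("pics/p10.png",cv2.resize(b[165:275,200:320],(400,360))[...,::-1])
E
```

```text
t 12.65 at [ -7.9 -58.1  47.1] yaw 59.28 F [-2.5 -1.8 -0.1]
shift [1.5 2.5 0.2] turn -0.72
0.5 [ -2.9 -51.2] row [8.5 0.9 0.  3. ]
0.65 [ -0.  -45.1] row [ 6.6 -0.9  0.   3. ]
0.8 [  3.4 -39.5] row [ 6.6 -0.5  0.   4. ]
0.95 [  7.8 -34.6] row [6.5 0.3 0.  3. ]
1.1 [ 12.8 -30.6] row [6.4 0.9 0.  3. ]
```

View pics/p10.png

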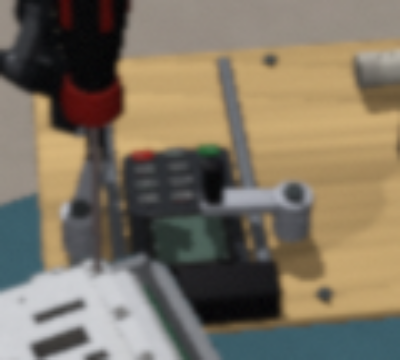

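The right arm has moved from (60,170) to (88,185) and is swinging, with the post now behind the screwdriver. The left arm is still square. I'll continue the sweep.

Call:
{"method": "step_arm", "body": {
  "steps": [
    [7,1,0,2],
    [6.5,0,0,3],
    [6.5,0,0,4],
    [6.5,0.5,0,3],
    [6,1,0,3]
  ]
}}

```text
time: 13.2
tool_pos: [0.6172, 0.0456, 0.0472]
tool_rot: [0.015, 0.881, 0.472, 0.01]
contact_force: [-1.9, -1.2, -0.7]
gripper_width: -0.002
```

```bash
python3 - <<'E'
from plan import *
go(18,-27,47,40)
s=tocr(state()["tool_pos"])[:2]
rows([(t,y,17) for t,y in[(1.1,43),(1.25,40),(1.4,40),(1.55,40)]],s,44)
E
```

```text
t 13.2 at [ 11.4 -29.5  47.2] yaw 44.0 F [-1.9 -1.2 -0.7]
shift [6.4 2.8 0.3] turn 4.0
1.1 [ 12.6 -30.4] row [0.2 1.5 0.  1. ]
1.25 [ 18.1 -27.2] row [6.2 1.4 0.  3. ]
1.4 [ 24.5 -25.6] row [5.9 2.9 0.  0. ]
1.55 [ 31.1 -24.9] row [5.4 3.7 0.  0. ]
```

Call:
{"method": "step_arm", "body": {
  "steps": [
    [5,2.5,0,4],
    [5,3,0,0],
    [4,3,0,0],
    [0,0,0,0]
  ]
}}

```text
time: 13.6
tool_pos: [0.6327, 0.0539, 0.0481]
tool_rot: [0.015, 0.896, 0.443, 0.01]
contact_force: [-0.0, -1.2, -0.5]
gripper_width: 0.003
```

```bash
python3 - <<'E'
from plan import *
go(31,-25,47,40)
E
```

```text
t 13.6 at [ 28.4 -24.7  48.1] yaw 40.19 F [-0.  -1.2 -0.5]
shift [1.8 1.9 1.1] turn 0.19
```

Call:
{"method": "step_arm", "body": {
  "steps": [
    [2,2,0,0],
    [0,0,0,0],
    [-12,0,0,0],
    [-8,0,-20,0],
    [-5,0,-40,0],
    [-10,0,-30,0],
    [-40,10,0,0],
    [-40,10,0,0]
  ]
}}

```text
time: 14.4
tool_pos: [0.5781, -0.0501, 0.1427]
tool_rot: [0.016, 0.895, 0.446, 0.013]
contact_force: [-0.6, -0.4, -0.3]
gripper_width: 0.002
```

Call:
{"method": "step_arm", "body": {
  "steps": [
    [-35,35,0,0],
    [-35,35,0,0],
    [-35,35,0,0],
    [-20,35,0,0],
    [-20,35,0,0],
    [0,0,0,0]
  ]
}}

```text
time: 15.0
tool_pos: [0.6267, -0.2852, 0.1533]
tool_rot: [0.02, 0.896, 0.444, 0.016]
contact_force: [0.1, 0.2, -1.3]
gripper_width: -0.002
```

```bash
python3 - <<'E'
from h import *
go(31,-25,47,40)
b,d=grab_frame("top");cv2.imwrite("pics/t11.png",b[...,::-1])
cv2.imwrite("pics/p11.png",cv2.resize(b[138:282,165:325],None,fx=4,fy=4,interpolation=2)[...,::-1])
E
```

```text
t 15.0 at [ -50.3 -354.6  153.3] yaw 40.37 F [ 0.1  0.2 -1.3]
shift [ 274.4 -203.7   98.8] turn 0.37
```

View pics/p11.png

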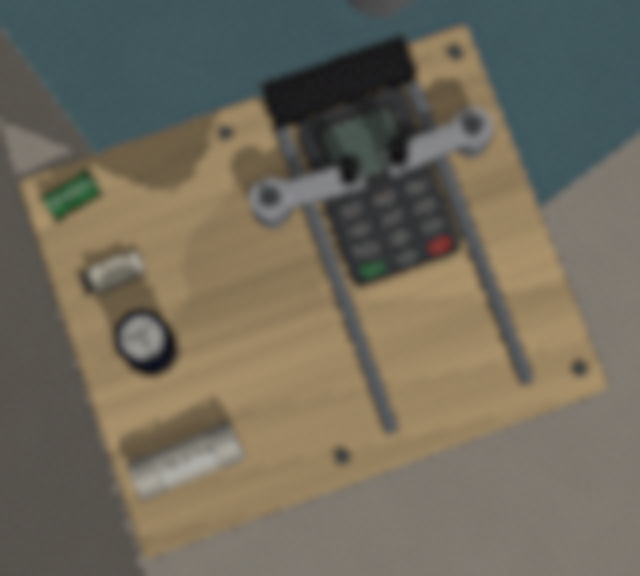

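Panel home and both arms across it: left hub (268,197), right hub (472,130). Both look slightly short of square, so I'll measure them.

```bash
python3 - <<'E'
from h import *
im=cv2.imread("pics/t11.png");g=cv2.resize(im[138:282,165:325],None,fx=4,fy=4,interpolation=cv2.INTER_CUBIC)
hsv=cv2.cvtColor(g,cv2.COLOR_BGR2HSV)
# bright grey steel
m=((hsv[...,1]<60)&(hsv[...,2]>105)).astype(np.uint8)
for n,(x0,x1,y0,y1),pv in(("L",(295,345,160,215),(45,58)),("R",(405,450,110,180),(45,-58))):
    ys,xs=np.nonzero(m[y0:y1,x0:x1]);xs=xs+x0;ys=ys+y0
    P=np.array([tocr(w("top",165+(x-1.5)/4,138+(y-1.5)/4,z=.036))[:2] for x,y in zip(xs,ys)],np.float32)
    l=cv2.fitLine(P,cv2.DIST_HUBER,0,.01,.01).ravel();c=P.mean(0)
    print(n,len(P),"fit dir deg from y-axis",np.rad2deg(np.arctan2(l[0],l[1])),"c",c,"via pivot",np.rad2deg(np.arctan2(45-c[0],abs(pv[1]-c[1]))))
def f(n,x,y,z): print(n,np.round(tocr(w("top",165+(x-1.5)/4,138+(y-1.5)/4,z=z)),1))
f("lpost top",350,167,.062);f("rpost top",397,148,.062);f("lp",268,195,.036);f("rp",472,127,.036)
f("panel BL",360,285,.021);f("BR",460,253,.021)
E
```

```text
L 1259 fit dir deg from y-axis 175.33727 c [41.80103 32.79421] via pivot 7.2329736
R 1148 fit dir deg from y-axis 159.28246 c [ 42.699753 -32.56554 ] via pivot 5.1676693
lpost top [40.3 14.2 62. ]
rpost top [ 41.5 -12.4  62. ]
lp [47.2 58.5 36. ]
rp [ 45.1 -57.2  36. ]
panel BL [-12.9  28.2  21. ]
BR [-14.9 -28.5  21. ]
```

Left is about 7° short and right about 5° short. Both are within 11°, but I'll improve the margin: with the fingers slightly open I can nudge both posts together in +x.

Call:
{"method": "step_arm", "body": {
  "steps": [
    [0,-30,0,8],
    [0,-35,0,8],
    [0,-40,0,8],
    [0,-45,0,8],
    [0,-45,0,8],
    [0,-45,0,0],
    [0,-45,0,0],
    [0,-20,0,0]
  ],
  "claw": 15
}}

```text
time: 15.85
tool_pos: [0.4859, -0.0076, 0.1392]
tool_rot: [0.012, 0.995, 0.095, 0.023]
contact_force: [1.1, -0.0, 0.1]
gripper_width: 0.147
```

```bash
python3 -c "
from h import *
go(5,0,90,0)"
```

```text
t 15.85 at [-128.2  -53.3  139.2] yaw -1.4 F [ 1.1 -0.   0.1]
shift [129.6 -58.   53.3] turn -1.4
```

Call:
{"method": "step_arm", "body": {
  "steps": [
    [30,-14,10,-1.4],
    [30,-14,10,0],
    [30,-14,10,0],
    [25,-12,10,0],
    [5,0,0,0],
    [0,0,0,0]
  ]
}}

```text
time: 16.45
tool_pos: [0.5895, 0.081, 0.1026]
tool_rot: [0.012, 0.993, 0.114, 0.025]
contact_force: [-0.2, 0.3, 0.3]
gripper_width: 0.146
```

```bash
python3 -c "
from h import *
go(5,0,49,0)"
```

```text
t 16.45 at [ -8.   11.1 102.6] yaw 0.78 F [-0.2  0.3  0.3]
shift [10.3  9.7 54.4] turn 0.78
```

Call:
{"method": "step_arm", "body": {
  "steps": [
    [0,10,15,0.8],
    [0,0,20,0],
    [0,0,12,0],
    [0,0,0,0]
  ]
}}

```text
time: 16.85
tool_pos: [0.5918, 0.067, 0.0541]
tool_rot: [0.012, 0.994, 0.106, 0.025]
contact_force: [-0.4, -0.3, 0.4]
gripper_width: 0.15
```

```bash
python3 -c "
from h import *
go(30,1,48,0)"
```

```text
t 16.85 at [-8.8 -3.1 54.1] yaw -0.21 F [-0.4 -0.3  0.4]
shift [38.5 -4.5  7.8] turn -0.21
```

Call:
{"method": "step_arm", "body": {
  "steps": [
    [8,-4,3,0],
    [8,0,2,0],
    [8,0,0,0],
    [5,0,0,0],
    [0,0,0,0]
  ]
}}

```text
time: 17.35
tool_pos: [0.6233, 0.0767, 0.0522]
tool_rot: [0.012, 0.994, 0.105, 0.027]
contact_force: [-0.0, -0.5, 0.2]
gripper_width: 0.151
```

```bash
python3 -c "
from h import *
go(31,1,48,0)"
```

```text
t 17.35 at [24.1 -0.4 52.2] yaw -0.3 F [-0.  -0.5  0.2]
shift [ 6.7 -1.5  4.5] turn -0.3
```

Call:
{"method": "step_arm", "body": {
  "steps": [
    [3,-1,1,0],
    [2,0,0,0],
    [1,0,0,0],
    [0,0,0,0]
  ]
}}

```text
time: 17.75
tool_pos: [0.6284, 0.0789, 0.0516]
tool_rot: [0.013, 0.994, 0.105, 0.025]
contact_force: [-1.6, -0.8, 0.4]
gripper_width: 0.149
```

```bash
python3 -c "
from h import *
go(31,1,48,0)"
```

```text
t 17.75 at [29.6  0.7 51.6] yaw -0.27 F [-1.6 -0.8  0.4]
shift [ 1.3 -0.4  3.6] turn -0.27
```

Contact is felt at the planned position. I'll retreat and check.

Call:
{"method": "step_arm", "body": {
  "steps": [
    [-12,0,0,0],
    [-5,0,-20,0],
    [0,0,-40,0],
    [-30,20,-20,0],
    [-30,35,0,0],
    [-30,35,0,0],
    [-30,35,0,0],
    [-20,40,0,0]
  ]
}}

```text
time: 18.55
tool_pos: [0.4996, -0.1148, 0.1313]
tool_rot: [0.013, 0.993, 0.11, 0.03]
contact_force: [0.3, -0.5, -0.8]
gripper_width: 0.151
```

Call:
{"method": "step_arm", "body": {
  "steps": [
    [0,45,0,0],
    [0,45,0,0],
    [0,45,0,0],
    [0,30,0,0],
    [0,0,0,0]
  ]
}}

```text
time: 19.05
tool_pos: [0.5309, -0.2857, 0.1374]
tool_rot: [0.015, 0.994, 0.107, 0.032]
contact_force: [-0.1, 0.7, 0.5]
gripper_width: 0.151
```

```bash
python3 - <<'E'
from h import *
go(31,-25,47,40)
b,d=grab_frame("top");cv2.imwrite("pics/t12.png",b[...,::-1])
g=cv2.resize(b[138:282,165:325],None,fx=4,fy=4,interpolation=2)[...,::-1];cv2.imwrite("pics/p12.png",g)
hsv=cv2.cvtColor(np.ascontiguousarray(g),cv2.COLOR_BGR2HSV)
m=((hsv[...,1]<60)&(hsv[...,2]>105)).astype(np.uint8)
for n,(x0,x1,y0,y1),pv in(("L",(295,345,150,215),58),("R",(405,450,105,180),-58)):
    ys,xs=np.nonzero(m[y0:y1,x0:x1]);xs=xs+x0;ys=ys+y0
    c=np.mean([tocr(w("top",165+(x-1.5)/4,138+(y-1.5)/4,z=.036))[:2] for x,y in zip(xs,ys)],0)
    print(n,len(xs),c,"short of square deg",np.rad2deg(np.arctan2(45-c[0],abs(pv-c[1]))))
E
```

```text
t 19.05 at [-144.  -334.5  137.4] yaw -0.05 F [-0.1  0.7  0.5]
shift [ 168.9 -313.1   89.3] turn -40.05
L 1255 [42.98918889 32.62018689] short of square deg 4.530010755772744
R 1194 [ 43.30838782 -32.5509112 ] short of square deg 3.802881578661967
```

View pics/p12.png

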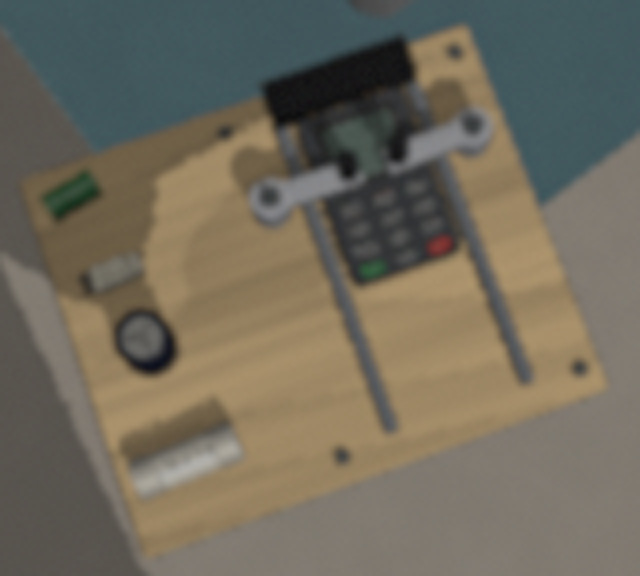

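Both arms lie across the panel, about 4° from square. The panel is against the block and the loose parts are where they started. I'll hand it in.

```bash
python3 -c "
from plant import *
print(job_done())"
```

```text
the job is handed in; nothing more can be done
None
```

The job is handed in: the panel is home against the contact block and both catches lie across it. It took about 19 s of the 61 s allowed, and `job_done()` gives no verdict.

- **Panel:** I pushed it with the shut fingertips until it stopped and the force rose to about 13 N, with both catches still open. In the picture after the second catch, its near end measured x ≈ -13 to -15 mm in the cradle frame. Exactly home is -13, and up to 3.5 mm short is allowed. It had not visibly moved in the last picture.
- **Catches:** I swung the left one, then the right. The first check showed them about 7° and 5° short of square, so I nudged both posts together with the fingers slightly open. The last picture shows about 4.5° (left) and 4° (right) short, against 11° allowed.
- **Loose parts:** they look unmoved in the last picture; I did not measure them.

**Checks that disagreed:**
- Before the nudge, a line fitted to the arm edges (left about 5°, right about 21°) did not match the angles measured through the hinge points. I used the hinge-point figures because the positions of the post tops and the look of the picture supported them.
- At home the fingertip stood 1 to 3 mm further along than expected from the sizes given, which is about the calibration error.

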